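Load the cap press and work its guarded lever

TASK

With the fingertips, push the grey sled with its vials along its bed until it is fully home against the stop under the press; push it, do not lift it. Then reach down through the window of the white guard and press the black lever paddle all the way down, hold it down for about a second and let it come back up. Do not press the lever before the sled is home, do not touch the guard, and leave the sled home and the other things where they stand.

Things in the scene. Friction and masses are not known exactly. Their poses are not given: they have to be found in the camera images.
- ram_axis (a point): Point on the top of the press bed (8 mm above the table), straight under the press ram. Its axes are those of the fixed grey-painted press: x from the press front (robot side) to its back, y along the bed to its open end, where the sled sticks out (robot's left), z up.
- press: The fixed press; origin on the table under ram_axis, same axes. Aluminium bed 110 mm wide (x), from y = -90 to +300 mm, 8 mm thick; two rails along y stand 12 mm above it. The press head above the bed spans y = -40 to +40 mm and ends 115 mm above the table. A steel stop on the bed ends the sled's way.
- sled: Loose grey sled (about 0.3 kg) with a white holder of coloured-capped vials; slides along y between the rails, 2 mm play. Origin: underside, below the middle of the vials; axes parallel to the press. Plate 72 mm wide, y = -45 to +170 mm. Fully home, against the stop, its origin lies on ram_axis (within about 2 mm); it starts 50 to 100 mm out at +y and goes home to -y.
- push_face (a point): Centre of the outer (+y) face of the sled's upright end plate: the face to push to -y. The plate is 70 mm wide (x), 12 mm thick, from 27 mm below this point to 27 mm above it (71 mm above the table). Fully home this face is 170 mm from ram_axis along y, some 90 mm outside the guard.
- window (a point): Centre of the window in the guard's top sheet, at the sheet's upper face, 168 mm above the table; axes parallel to the press. Window 80 mm (x) by 90 mm (y), sheet 4 mm thick all round it, reaching 66 mm to -x, 121 mm to +x and 75 mm to either y side of this point. The window centre lies up to 10 mm off the paddle centre in x and y.
- guard: The whole guard: a fixed white sheet with a window, on four posts standing over the press; origin on the table under the window centre. Must not be touched.
- paddle_top (a point): Centre of the upper face of the black lever paddle under the window, 34 mm (x) by 44 mm (y), 9 mm thick; moves with the lever. At rest about 156 mm above the table, some 12 mm below the sheet's upper face; fully down about 27 mm lower, having moved almost straight down.
- lever (a joint): Lever angle in rad: 0 at rest (up), 0.25 fully down at its stop. Hinged 110 mm behind the paddle (towards press +x), sprung back to 0; the push on the paddle is about 3 N at rest and about 6 N fully down.
- vial_a: White-capped vial, 28 mm across, 54 mm tall, standing in front of the bed; origin under its centre. Bystander.
- vial_b: Brown vial with dark cap, 25 mm across, 54 mm tall, standing in front of the bed; origin under its centre. Bystander.
- tip_rack: Tip box with green rack plate, 86x122x64 mm, origin under its centre. Bystander.
- amber_tape: Roll of tan tape lying flat, 96 mm across, 25 mm high, origin under its centre. Bystander.
- tubes: Blue tube rack with capped tubes, 69x138x85 mm, origin under its centre. Bystander.
- trough: White reagent trough, 46x92x24 mm, origin under its centre. Bystander.
There are look-alikes about, which are no part of the job. There is more than one size of the sled; the job needs the larger.

How it is judged:
By the outcome, as a careful person would: the job done as asked, in the order asked, and still so for the second after the job is handed in, with the robot touching nothing.
It also fails if it takes over 51 s, if anything falls off the work surface, if the arm or the gripper's body presses on something with over 40 N, if the wrist force passes 120 N, or if a joint passes its speed limit or range.

ROBOT

A 6-joint arm with a two-finger parallel gripper is mounted at the origin on a cart in front of the work surface, level with it; the furniture and walls round the work are solid. World frame = base frame: x ahead of the robot, y to its left, z up, the work surface at z = 0. Lengths are in m, angles in rad, forces in N, time in s.
With the tool pointing down it reaches from about 0.275 to 0.875 m from the base axis. Payload 12.5 kg.
Tool frame: the origin (TCP) lies midway between the tips of the shut fingers; the grasp point (between the pads) lies 19 mm behind it; z points along the fingers, y is the line along which they close (so a half turn about z gives the same grasp; the last joint's range is limited). The gripper opens to 85 mm and grips with 20 to 120 N. Pads are 22 mm wide; open, the fingers measure 114 mm over their backs; the gripper's body (76 mm by 85 mm) begins 54 mm behind the grasp point. The pads swing forward as they close: fully open they stand 13 mm farther back than shut.
Start: joints at [1.141, 0.351, 1.652, -0, 1.139, -0.085], TCP at [0.186, 0.518, 0.231] pointing down, gripper open.
Joint ranges: [-2.75, 2.75], [-0.79, 2.1], [0.01, 2.65], [-1.57, 4.71], [0.07, 3.14], [-2.87, 2.87]. Speed limits (rad/s): [2.22, 2.22, 2.79, 3.14, 3.14, 3.14].

INTERFACE

Orientations are given as a 3x3 rotation matrix whose columns are the frame's x, y, z axes.
In Python, from station import r gives the robot as it stands.
- The arm moves only by the tool step_arm, never from a script. Its argument "commands" is a list that holds one entry, the list of rows, each a list of 7 numbers: the turn, a rotation vector about the tool's x, y, z in units of 6 degrees (1.0 is 6 degrees), then the shift along the tool's x, y, z in units of 200 mm (1.0 is 200 mm), then the closure, from -1 (fully open) to 1 (shut). In form: [[[wx, wy, wz, x, y, z, grip], ...]]. A call has exactly 8 rows; each row shifts and turns the commanded pose from where the row before left it, along the tool's axes as they then stand; what a row does not reach is not made up. A row lasts 1/8 s, in which the tool goes at most 62.5 mm and 10.7 degrees, less where a joint would pass 70% of its speed; a pose out of reach is approached as far as the arm can. A call with a number of a shift or a turn outside -1 to 1 is refused whole. A call with a gripper value outside its range is refused whole. The fingers move at their own pace and stop on an object; "force" is the grip in N (left out, the last holds). Time passes only in rows, so rows that do not move let the fingers close, or fill a call up. It gives the time, the measured TCP pose, the force, the opening and the grip force at its end, in the units of the state.
- r.observe(): the state, without advancing time (a new reading comes with each control period).
- r.get_image(name): name is "side" or "top" or "wrist"; returns the picture (480x640x3 uint8, blue, green, red); there is no depth.
- r.calibration(name): a dict with "fx", "fy", "cx", "cy" (pixels), "k1" (the pictures are not rectified: a ray, as slopes to the right and down, at radius r is drawn at 1 + k1 r^2 times it, then the intrinsics apply), "eye" and "orientation" of the camera in the world; the wrist camera has in their place "tool_from_camera" (4x4, takes a point from camera to tool coordinates, whose origin is the TCP and whose axes are the flange's). Camera axes: x right, y down, z forward; pixel columns grow to the right and rows downward; lengths in m; the calibration is good to about 2 mm. A picture is of the moment at which its call begins: read the wrist's pose just before it. calibration takes no time and is no camera call.
- r.job_done(): hands the job in; it is judged then, once.
The state is a dict: "t": time; "joint_positions": joint angles; "dq": joint speeds; "joint_efforts": joint torques, N m; "tool_pos": TCP position; "eef_rot": TCP orientation; "force": force on the tool from outside, world axes, zero at the start; "wrist_torque": the same for the moment, N m; "width": finger opening in m; "finger_force": force on a finger pad.
Only numpy, scipy, OpenCV 4.12 (cv2) and the standard library are available. Lean on these libraries where they do the work, as an engineer would, in place of code of your own. Each camera call takes 0.05 s, during which the arm holds its last target. There are 200 camera calls.

## Working session

There is one attempt and no reset: what is moved stays moved. The work goes in short steps, Python scripts to look and compute and a tool call to move; the robot and the scene stay as the last step left them, time stands still between calls to the robot, and variables do not carry over. Pictures are saved under pics/ and viewed, at most 10 in all, crops included, and the job is handed in when it is done.

Besides the shell and the picture viewer there is one more tool, called after "Emit:" by a JSON object that holds its "method" and its "body", one argument or row to a line. step_arm: Moves the arm, as the interface text tells. Its arguments: {"type":"object","properties":{"commands":{"type":"array"},"force":{"type":"number"}},"required":["commands"]}

```bash
mkdir -p pics; python3 - <<'E'
from station import r
import cv2,numpy as np
for n in("top","side"):
    cv2.imwrite(f"pics/{n}0.png",r.get_image(n)); print(n,r.calibration(n))
print(r.calibration("wrist"))
s=r.observe();print(s)
E
```

```text
top {'fx': 544.7089286800799, 'fy': 544.7089286800799, 'cx': 318.13369511996234, 'cy': 245.22848136015577, 'k1': -0.006387065014733719, 'eye': array([0.23843285, 0.03547805, 1.48445592]), 'orientation': array([[ 1.59140029e-02, -9.81254035e-01,  1.92060570e-01],
       [-9.99869052e-01, -1.61817595e-02,  1.74435347e-04],
       [ 2.93671258e-03, -1.92038196e-01, -9.81383058e-01]])}
side {'fx': 515.115646293504, 'fy': 515.115646293504, 'cx': 322.25030375355277, 'cy': 233.52415532543705, 'k1': -0.03534890763370994, 'eye': array([-0.09320188, -0.8357356 ,  1.01993554]), 'orientation': array([[ 8.18141106e-01, -3.69484149e-01,  4.40597996e-01],
       [-5.75017188e-01, -5.24901124e-01,  6.27561984e-01],
       [-6.03822611e-04, -7.66785676e-01, -6.41902922e-01]])}
{'fx': 431.8040984847505, 'fy': 431.8040984847505, 'cx': 321.2321220367854, 'cy': 239.59184394447627, 'k1': 0.017183538932039603, 'tool_from_camera': array([[-3.14852433e-04, -9.49152033e-01, -3.14817915e-01,
         8.12637995e-02],
       [ 9.99999947e-01, -3.25539787e-04, -1.86319318e-05,
        -8.13649388e-04],
       [-
[... 291 characters left out ...]
 -8.46214395e-02]), 'dq': array([-3.20662803e-04, -6.59998842e-04, -1.59357692e-03, -5.99746014e-04,
       -9.86983644e-04, -5.28019868e-05]), 'joint_efforts': array([ 1.29663502e-03, -5.06835079e+01, -2.91872460e+01, -1.32645309e-04,
        2.65120449e-03, -1.21368473e-06]), 'tool_pos': array([0.18573661, 0.51736858, 0.23080638]), 'eef_rot': array([[-9.41151770e-01,  3.37983909e-01, -4.73528392e-04],
       [ 3.37984218e-01,  9.41151291e-01, -9.57074928e-04],
       [ 1.22185933e-04, -1.06079789e-03, -9.99999430e-01]]), 'force': array([-0.39701838, -0.21741255, -0.13608883]), 'wrist_torque': array([-0.0497038 ,  0.00513878, -0.02510705]), 'finger_force': 0.0, 'width': 0.08540017954509502}
```

View pics/top0.png

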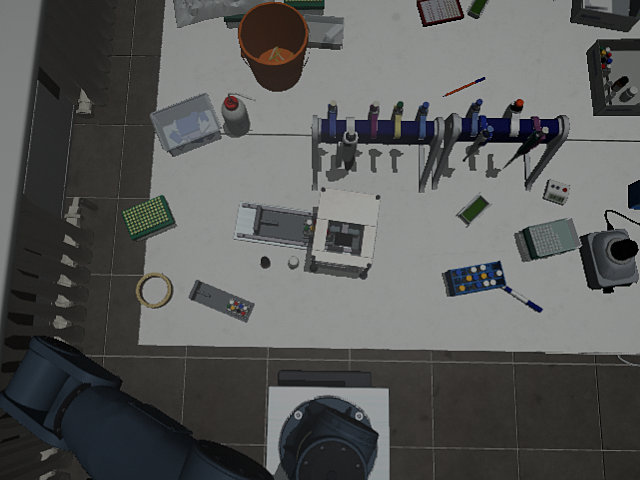

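View pics/side0.png

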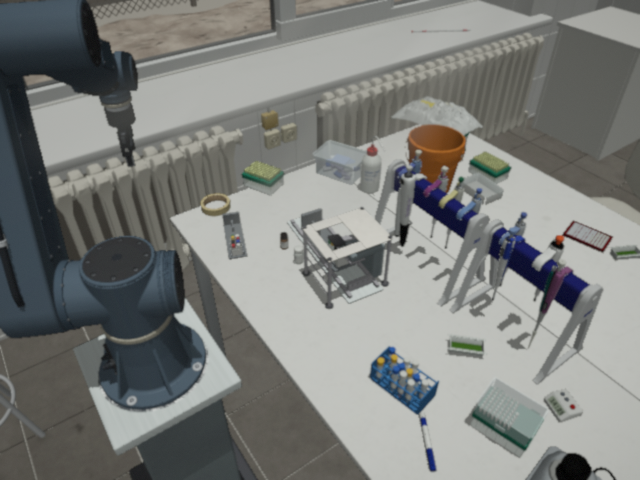

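The top view shows the guard around (345,232), with the sled sticking out left to an end plate near (255,220). The small sled look-alike is at (222,300). I'll enlarge the press area.

```bash
python3 - <<'E'
import cv2
a=cv2.imread("pics/top0.png")[175:285,225:390]
cv2.imwrite("pics/top0c.png",cv2.resize(a,None,fx=4.8,fy=4.8,interpolation=cv2.INTER_CUBIC))
E
cat > h.py <<'E'
import numpy as np,cv2
from station import r
def ray(cal,u,v,pose=None):
    K=np.array([[cal['fx'],0,cal['cx']],[0,cal['fy'],cal['cy']],[0,0,1]])
    p=cv2.undistortPoints(np.array([[[u,v]]],float),K,np.array([cal['k1'],0,0,0]))[0,0]
    d=np.array([*p,1.])
    if pose is None: return cal['eye'],cal['orientation']@d
    T=pose@cal['tool_from_camera']
    return T[:3,3],T[:3,:3]@d
def at(cal,u,v,z,pose=None):
    e,d=ray(cal,u,v,pose); return e+d*(z-e[2])/d[2]
def pose():
    s=r.observe();T=np.eye(4);T[:3,:3]=s['eef_rot'];T[:3,3]=s['tool_pos'];return T
E
```

```text
(no output)
```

View pics/top0c.png

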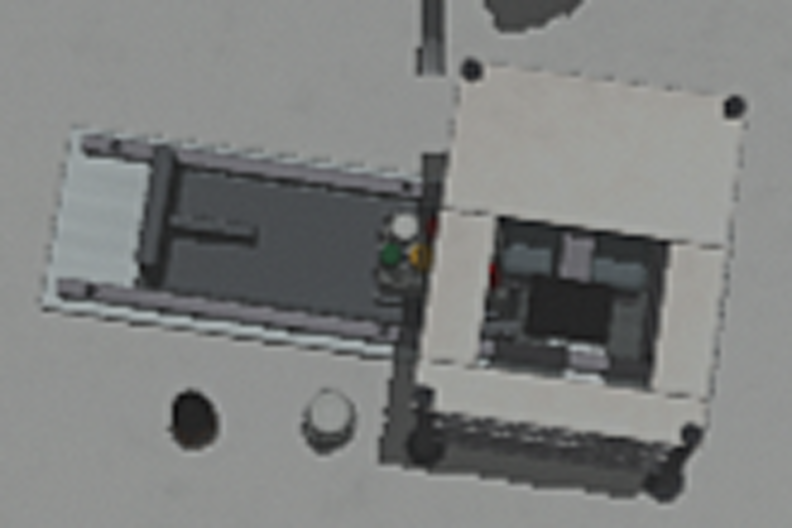

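The crop shows the end-plate top from (152,148) to (137,285), the bed's open end at (72,128) and (43,308), the window corners at (498,216), (668,243), (652,388) and (480,365), and the paddle centred near (570,309).

```bash
python3 - <<'E'
from h import *
c=r.calibration("top")
P=lambda x,y,z:at(c,225+(x+.5)/4.8-.5,175+(y+.5)/4.8-.5,z)
for n,z,pts in [("bed",.008,[(72,128),(43,308)]),("plate",.071,[(152,148),(137,285)]),("win",.168,[(498,216),(668,243),(652,388),(480,365)]),("pad",.156,[(530,278),(614,288),(608,340),(526,332)]),("posts",.168,[(472,68),(734,105)]),("vials",.054,[(195,415),(333,410)])]:
    q=np.array([P(x,y,z) for x,y in pts]);print(n,q[:,:2].round(3).tolist(),q.mean(0).round(4))
E
```

```text
bed [[0.649, 0.258], [0.542, 0.27]] [0.5956 0.264  0.008 ]
plate [[0.621, 0.203], [0.543, 0.209]] [0.5818 0.206  0.071 ]
win [[0.561, 0.011], [0.548, -0.077], [0.472, -0.069], [0.483, 0.02]] [ 0.5162 -0.0286  0.168 ]
pad [[0.531, -0.006], [0.527, -0.05], [0.499, -0.047], [0.503, -0.004]] [ 0.5151 -0.0266  0.156 ]
posts [[0.641, 0.026], [0.623, -0.111]] [ 0.632  -0.0426  0.168 ]
vials [[0.473, 0.176], [0.477, 0.099]] [0.4752 0.1376 0.054 ]
```

Emit:
{"method": "step_arm", "body": {
  "commands": [
    [[0,0,-1,0,0,0,1],[0,0,-1.0,0,0,0,1],[0,0,-0.1,-0.2,-0.08,0,1],[0,0,0,-0.25,-0.1,0,1],[0,0,0,-0.25,-0.1,0,1],[0,0,0,-0.25,-0.1,0,1],[0,0,0,-0.25,-0.1,0,1],[0,0,0,-0.25,-0.1,0,1]]
  ]
}}

```text
t: 1.1
tool_pos: [0.4603, 0.3649, 0.2311]
eef_rot: [[-0.992, 0.125, -0.0], [0.125, 0.992, -0.0], [0.0, -0.0, -1.0]]
force: [-0.1, 0.7, -0.8]
width: 0.0001
finger_force: 0.0
```

```bash
cat > rel.py <<'E'
from h import *
import sys
# distance to world target x y z in tool units(/0.2)
t=np.array([float(a) for a in sys.argv[1:4]]);T=pose();s=r.observe()
print("units",(T[:3,:3].T@(t-T[:3,3])/.2).round(3),"pos",T[:3,3].round(4),"tooly",np.degrees(np.arctan2(T[1,1],T[0,1])).round(2),"F",s['force'].round(1),"t",s['t'])
E
python3 rel.py .589 .275 .12
```

```text
units [-0.695 -0.365  0.555] pos [0.4603 0.3649 0.2311] tooly 82.84 F [-0.1  0.7 -0.8] t 1.1
```

Emit:
{"method": "step_arm", "body": {
  "commands": [
    [[0,0,0,-0.12,-0.06,0.03,1],[0,0,0,-0.12,-0.06,0.03,1],[0,0,0,-0.12,-0.06,0.03,1],[0,0,0,-0.12,-0.06,0.03,1],[0,0,0,-0.12,-0.06,0.03,1],[0,0,0,-0.09,-0.06,0,1],[0,0,0,0,0,0,1],[0,0,0,0,0,0,1]]
  ]
}}

```text
t: 2.1
tool_pos: [0.5867, 0.2776, 0.2015]
eef_rot: [[-0.992, 0.124, -0.0], [0.124, 0.992, 0.0], [0.0, 0.0, -1.0]]
force: [-0.2, -0.1, 0.0]
width: -0.0001
finger_force: 0.0
```

```bash
python3 rel.py .589 .275 .04; python3 - <<'E'
from h import *
np.save("p1.npy",pose());cv2.imwrite("pics/w1.png",r.get_image("wrist"))
E
```

```text
units [-0.013 -0.012  0.807] pos [0.5867 0.2776 0.2015] tooly 82.85 F [-0.2 -0.1  0. ] t 2.1
```

View pics/w1.png

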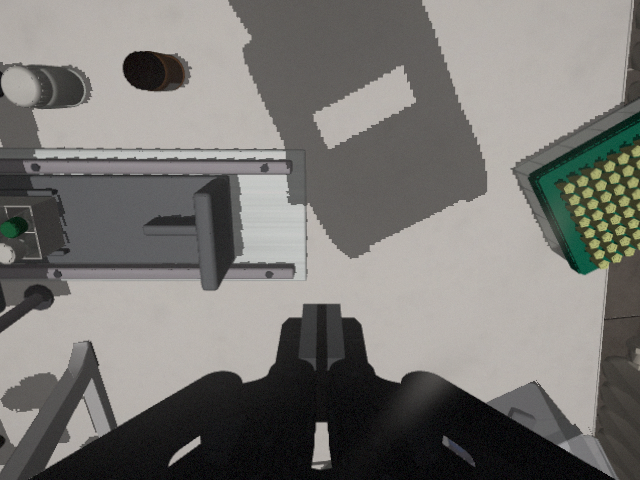

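The wrist view shows the bed's open end at (305,150) and (306,279). The end plate's top outer edge runs roughly from (212,180) to (218,289).

```bash
python3 - <<'E'
from h import *
c=r.calibration("wrist");T=np.load("p1.npy")
for z,pts in [(.008,[(305,150),(306,279),(0,150),(0,280)]),(.071,[(212,180),(218,289)]),(.02,[(238,177),(238,263)])]:
    print(z,[at(c,u,v,z,T)[:2].round(4).tolist() for u,v in pts])
E
```

```text
0.008 [[0.5431, 0.2698], [0.6499, 0.256], [0.5147, 0.0395], [0.6184, 0.0011]]
0.071 [[0.5474, 0.2116], [0.6227, 0.2002]]
0.02 [[0.5554, 0.2175], [0.624, 0.2046]]
```

Emit:
{"method": "step_arm", "body": {
  "commands": [
    [[0,0,0,-0.058,-0.11,0,1],[0,0,0,0,0,0.2,1],[0,0,0,0,0,0.25,1],[0,0,0,0,0,0.2,1],[0,0,0,0,0,0.12,1],[0,0,0,0,0,0.04,1],[0,0,0,0,-0.02,0,1],[0,0,0,0,-0.02,0,1]]
  ]
}}

```text
t: 3.15
tool_pos: [0.5953, 0.2462, 0.0407]
eef_rot: [[-0.992, 0.124, 0.002], [0.124, 0.992, 0.001], [-0.002, 0.001, -1.0]]
force: [-0.1, -0.0, -0.0]
width: 0.0
finger_force: 0.0
```

```bash
cat > pf.py <<'E'
from h import *
s=r.observe();R=np.array([[.9924,.123],[-.123,.9924]]) # cols press x,y
d=s['tool_pos'][:2]-[.5596,-.0347];print("press xy",(R.T@d).round(4) if 0 else [round(float(d@[.9924,-.123]),4),round(float(d@[.123,.9924]),4)],s['tool_pos'].round(4),"F",s['force'].round(1),"t",s['t'])
E
python3 pf.py
```

```text
press xy [0.0008, 0.2832] [0.5953 0.2462 0.0407] F [-0.1 -0.  -0. ] t 3.15
```

Emit:
{"method": "step_arm", "body": {
  "commands": [
    [[0,0,0,0,-0.03,0,1],[0,0,0,0,-0.03,0,1],[0,0,0,0,-0.03,0,1],[0,0,0,0,-0.03,0,1],[0,0,0,0,-0.03,0,1],[0,0,0,0,-0.03,0,1],[0,0,0,0,-0.03,0,1],[0,0,0,0,-0.03,0,1]]
  ]
}}

```text
t: 4.15
tool_pos: [0.5887, 0.1982, 0.0393]
eef_rot: [[-0.992, 0.125, 0.0], [0.125, 0.992, 0.0], [-0.0, 0.0, -1.0]]
force: [0.7, 1.6, -0.5]
width: -0.0002
finger_force: 1.0
```

```bash
python3 pf.py
```

```text
press xy [0.0002, 0.2347] [0.5887 0.1982 0.0393] F [ 0.7  1.6 -0.5] t 4.15
```

In contact and pushing at about 1.6 N, with roughly 50 mm to go.

Emit:
{"method": "step_arm", "body": {
  "commands": [
    [[0,0,0,0,-0.03,0,1],[0,0,0,0,-0.03,0,1],[0,0,0,0,-0.03,0,1],[0,0,0,0,-0.03,0,1],[0,0,0,0,-0.02,0,1],[0,0,0,0,-0.02,0,1],[0,0,0,0,-0.02,0,1],[0,0,0,0,-0.01,0,1]]
  ]
}}

```text
t: 5.15
tool_pos: [0.5839, 0.1606, 0.0393]
eef_rot: [[-0.992, 0.125, -0.0], [0.125, 0.992, -0.0], [0.0, -0.0, -1.0]]
force: [0.1, 1.9, 0.6]
width: 0.0001
finger_force: 1.0
```

```bash
python3 pf.py
```

```text
press xy [0.0001, 0.1968] [0.5839 0.1606 0.0393] F [0.1 1.9 0.6] t 5.15
```

Now creep forward to the stop.

Emit:
{"method": "step_arm", "body": {
  "commands": [
    [[0,0,0,0,-0.007,0,1],[0,0,0,0,-0.007,0,1],[0,0,0,0,-0.007,0,1],[0,0,0,0,-0.006,0,1],[0,0,0,0,-0.006,0,1],[0,0,0,0,-0.006,0,1],[0,0,0,0,-0.006,0,1],[0,0,0,0,0,0,1]]
  ]
}}

```text
t: 6.15
tool_pos: [0.5828, 0.1517, 0.0393]
eef_rot: [[-0.992, 0.125, -0.0], [0.125, 0.992, -0.0], [0.0, -0.0, -1.0]]
force: [-0.4, 0.3, 0.7]
width: -0.0002
finger_force: 0.4
```

```bash
python3 pf.py
```

```text
press xy [0.0001, 0.1879] [0.5828 0.1517 0.0393] F [-0.4  0.3  0.7] t 6.15
```

Emit:
{"method": "step_arm", "body": {
  "commands": [
    [[0,0,0,0,-0.005,0,1],[0,0,0,0,-0.005,0,1],[0,0,0,0,-0.005,0,1],[0,0,0,0,-0.005,0,1],[0,0,0,0,-0.005,0,1],[0,0,0,0,0,0,1],[0,0,0,0,0,0,1],[0,0,0,0,0,0,1]]
  ]
}}

```text
t: 7.15
tool_pos: [0.5825, 0.1474, 0.0394]
eef_rot: [[-0.992, 0.125, 0.001], [0.125, 0.992, 0.001], [-0.001, 0.001, -1.0]]
force: [1.6, 5.6, -1.2]
width: 0.0002
finger_force: 2.9
```

```bash
python3 pf.py
```

```text
press xy [0.0004, 0.1835] [0.5825 0.1474 0.0394] F [ 1.6  5.6 -1.2] t 7.15
```

Emit:
{"method": "step_arm", "body": {
  "commands": [
    [[0,0,0,0,-0.005,0,1],[0,0,0,0,-0.005,0,1],[0,0,0,0,-0.003,0,1],[0,0,0,0,0,0,1],[0,0,0,0,0,0,1],[0,0,0,0,0,0,1],[0,0,0,0,0,0,1],[0,0,0,0,0,0,1]]
  ]
}}

```text
t: 8.15
tool_pos: [0.5832, 0.1469, 0.0403]
eef_rot: [[-0.992, 0.125, 0.004], [0.125, 0.992, 0.003], [-0.003, 0.004, -1.0]]
force: [3.0, 19.6, 3.0]
width: 0.0
finger_force: 10.1
```

```bash
python3 pf.py
```

```text
press xy [0.0011, 0.1831] [0.5832 0.1469 0.0403] F [ 3.  19.6  3. ] t 8.15
```

Home: 20 N gives no further motion. Next I back off, rise and go above the window.

Emit:
{"method": "step_arm", "body": {
  "commands": [
    [[0,0,0,0,0.08,0,1],[0,0,0,0,0.2,0,1],[0,0,0,0,0.1,-0.1,1],[0,0,0,0,0,-0.25,1],[0,0,0,0,0,-0.25,1],[0,0,0,0,0,-0.25,1],[0,0,0,0,0,-0.25,1],[0,0,0,0.05,0,0,1]]
  ]
}}

```text
t: 9.15
tool_pos: [0.5828, 0.2213, 0.2632]
eef_rot: [[-0.992, 0.125, 0.006], [0.125, 0.992, 0.001], [-0.006, 0.002, -1.0]]
force: [-1.0, -0.1, -0.1]
width: -0.0002
finger_force: 0.0
```

Emit:
{"method": "step_arm", "body": {
  "commands": [
    [[0,0,0,0.03,-0.2,0,1],[0,0,0,0.03,-0.25,0,1],[0,0,0,0.03,-0.25,0,1],[0,0,0,0.03,-0.25,0,1],[0,0,0,0.03,-0.2,0,1],[0,0,0,0.02,-0.1,0,1],[0,0,0,0,0,0,1],[0,0,0,0,0,0,1]]
  ]
}}

```text
t: 10.15
tool_pos: [0.5164, -0.0222, 0.2588]
eef_rot: [[-0.992, 0.124, -0.001], [0.124, 0.992, 0.0], [0.001, 0.0, -1.0]]
force: [0.6, 0.1, 0.1]
width: 0.0
finger_force: 0.0
```

```bash
python3 pf.py; python3 - <<'E'
from h import *
np.save("p2.npy",pose());cv2.imwrite("pics/w2.png",r.get_image("wrist"))
E
```

```text
press xy [-0.0444, 0.0071] [ 0.5164 -0.0222  0.2588] F [0.6 0.1 0.1] t 10.15
```

View pics/w2.png

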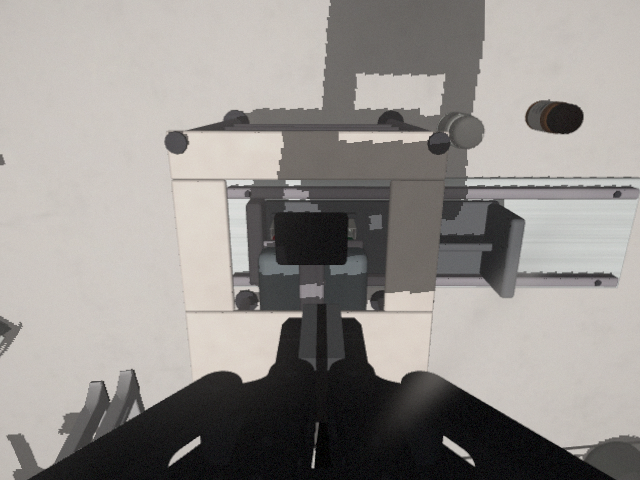

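The window spans roughly (227,180) to (388,311), and the paddle's top face spans (276,213) to (347,264). The end plate's top outer edge is near (515,210..297).

```bash
python3 - <<'E'
from h import *
c=r.calibration("wrist");T=np.load("p2.npy")
pf=lambda p:[round(float((p[:2]-[.5596,-.0347])@v)*1000,1) for v in ([.9924,-.123],[.123,.9924])]
for z,pts in [(.168,[(227,180),(390,180),(385,311),(232,311)]),(.156,[(276,213),(347,213),(347,264),(276,264)]),(.071,[(522,214),(515,297)])]:
    q=np.array([at(c,u,v,z,T) for u,v in pts]);m=q.mean(0);print([pf(p) for p in q],"mean",pf(m),m.round(4))
print("tip to press y",pf(T[:3,3]))
E
```

```text
[[-82.6, -45.0], [-82.4, 44.0], [-2.8, 44.8], [-3.0, -47.5]] mean [-42.7, -0.9] [ 0.5171 -0.0304  0.168 ]
[[-60.8, -20.2], [-60.7, 21.6], [-28.5, 22.1], [-28.6, -21.3]] mean [-44.7, 0.5] [ 0.5153 -0.0287  0.156 ]
[[-37.2, 164.9], [35.0, 169.4]] mean [-1.1, 167.1] [0.5791 0.1313 0.071 ]
tip to press y [-44.4, 7.1]
```

Emit:
{"method": "step_arm", "body": {
  "commands": [
    [[0,0,0,0,-0.033,0,1],[0,0,0,0,0,0.1,1],[0,0,0,0,0,0.15,1],[0,0,0,0,0,0.12,1],[0,0,0,0,0,0.08,1],[0,0,0,0,0,0.03,1],[0,0,0,0,0,0,1],[0,0,0,0,0,0,1]]
  ]
}}

```text
t: 11.2
tool_pos: [0.5162, -0.0294, 0.164]
eef_rot: [[-0.992, 0.125, 0.001], [0.125, 0.992, -0.0], [-0.001, -0.0, -1.0]]
force: [-0.4, 1.6, 0.2]
width: -0.0
finger_force: 0.0
```

```bash
python3 pf.py
```

```text
press xy [-0.0437, -0.0001] [ 0.5162 -0.0294  0.164 ] F [-0.4  1.6  0.2] t 11.2
```

Centred and in the window. Press 32 mm in slow rows to about z = 0.132.

Emit:
{"method": "step_arm", "body": {
  "commands": [
    [[0,0,0,0,0,0.02,1],[0,0,0,0,0,0.02,1],[0,0,0,0,0,0.02,1],[0,0,0,0,0,0.02,1],[0,0,0,0,0,0.025,1],[0,0,0,0,0,0.025,1],[0,0,0,0,0,0.02,1],[0,0,0,0,0,0.01,1]]
  ]
}}

```text
t: 12.2
tool_pos: [0.5156, -0.0293, 0.131]
eef_rot: [[-0.992, 0.125, -0.0], [0.125, 0.992, 0.0], [0.0, 0.0, -1.0]]
force: [-3.8, 0.3, 6.4]
width: -0.0001
finger_force: 2.9
```

```bash
python3 pf.py
```

```text
press xy [-0.0443, -0.0001] [ 0.5156 -0.0293  0.131 ] F [-3.8  0.3  6.4] t 12.2
```

Emit:
{"method": "step_arm", "body": {
  "commands": [
    [[0,0,0,0,0,0.005,1],[0,0,0,0,0,0.005,1],[0,0,0,0,0,0.004,1],[0,0,0,0,0,0.004,1],[0,0,0,0,0,0,1],[0,0,0,0,0,0,1],[0,0,0,0,0,0,1],[0,0,0,0,0,0,1]]
  ]
}}

```text
t: 13.2
tool_pos: [0.5158, -0.0294, 0.1288]
eef_rot: [[-0.992, 0.124, 0.0], [0.124, 0.992, -0.0], [-0.0, -0.0, -1.0]]
force: [-9.9, 1.6, 20.4]
width: -0.0002
finger_force: 10.6
```

```bash
python3 pf.py
```

```text
press xy [-0.0441, -0.0001] [ 0.5158 -0.0294  0.1288] F [-9.9  1.6 20.4] t 13.2
```

On the stop: the force jumped to 20 N at z = 0.129. I hold for 1 s, then rise.

Emit:
{"method": "step_arm", "body": {
  "commands": [
    [[0,0,0,0,0,0,1],[0,0,0,0,0,0,1],[0,0,0,0,0,0,1],[0,0,0,0,0,0,1],[0,0,0,0,0,0,1],[0,0,0,0,0,-0.02,1],[0,0,0,0,0,-0.03,1],[0,0,0,0,0,-0.03,1]]
  ]
}}

```text
t: 14.2
tool_pos: [0.5159, -0.0294, 0.144]
eef_rot: [[-0.992, 0.125, 0.0], [0.125, 0.992, -0.0], [-0.0, 0.0, -1.0]]
force: [-1.6, 0.1, 3.0]
width: 0.0
finger_force: 1.7
```

Emit:
{"method": "step_arm", "body": {
  "commands": [
    [[0,0,0,0,0,-0.04,1],[0,0,0,0,0,-0.05,1],[0,0,0,0,0,-0.1,1],[0,0,0,0,0,-0.15,1],[0,0,0,0,0,-0.2,1],[0,0,0,0,0,-0.1,1],[0,0,0,0,0,0,1],[0,0,0,0,0,0,1]]
  ]
}}

```text
t: 15.2
tool_pos: [0.5152, -0.0293, 0.2707]
eef_rot: [[-0.992, 0.125, -0.002], [0.125, 0.992, 0.0], [0.002, 0.0, -1.0]]
force: [0.6, -0.4, -0.5]
width: -0.0001
finger_force: 0.0
```

```bash
python3 pf.py; python3 - <<'E'
from h import *
cv2.imwrite("pics/w3.png",r.get_image("wrist"))
E
```

```text
press xy [-0.0447, -0.0001] [ 0.5152 -0.0293  0.2707] F [ 0.6 -0.4 -0.5] t 15.2
```

View pics/w3.png

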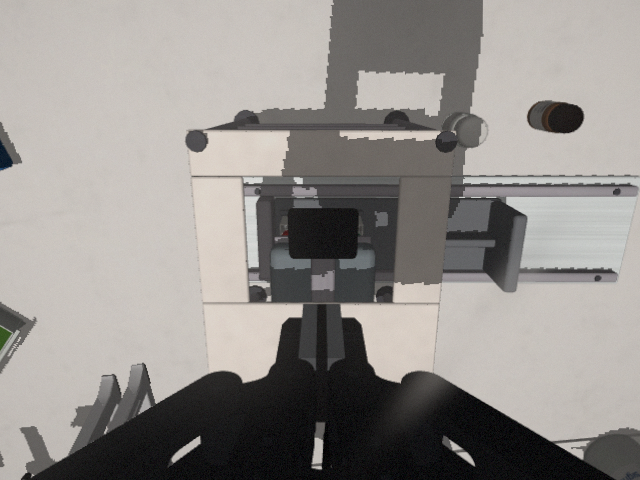

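The paddle is back up at (322,233), the sled's end plate is still at home near (512,250), and both vials are standing where they were.

```bash
python3 -c "
from station import r
print(r.job_done())"
```

```text
the job is handed in; nothing more can be done
None
```

The sled is home against its stop, the lever was pressed fully down, held for about a second and came back up, and the job was handed in at about 15 s.

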